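Switch the ball sorter to its other tray and feed the balls

TASK

The ball sorter's rocker is tipped towards one of its two trays. Press it over with a fingertip so that it tips towards the other tray, then push the two steel balls along the feed lane onto the rocker so that both roll down into that other tray. Do not lift or carry the balls, and leave the blue cap beside the sorter and the tape measure behind it where they are.

Things in the scene. Friction and masses are not known exactly. Their poses are not given: they have to be found in the camera images.
- sorter: Plywood ball sorter fixed on the bench, 340 mm (its y) by 140 mm (its x), 110 mm high (steel weight behind the rocker (x = 30 to 66 mm) 155 mm): rocker in the middle, an open tray at each end, a feed lane in front of the rocker along x at y = 0. Origin: on the bench under the rocker's middle; x points away from the robot across the rocker, y left along the rocker, z up; turned about the vertical
- rocker (a joint): Tilt of the rocker, an aluminium channel 176 x 50 mm that rocks on a pin along the sorter's x, 70 mm up. Rests at +0.22 rad (left end up, balls run to the right tray) or -0.22 (right end up, balls run to the left tray), held there by the round steel weight on its stalk. Pressing the raised tab takes 1 to 2 N; past level it falls over by itself
- left_tab (a point): Centre of the top of the rocker's left thumb tab, a flat plate 46 mm (sorter x) by 40 mm (y), 3 mm thick, at x = -50, y = 65 mm in the sorter's frame. Moves with the rocker: 84 mm above the bench when raised, 56 mm when down, free space beneath
- right_tab (a point): The same for the right thumb tab, at x = -50, y = -65 mm in the sorter's frame
- lane_lip (a point): Far end of the feed lane's floor, on its centre line, 82 mm above the bench, x = -22 mm in the sorter's frame. The lane runs from x = -84 mm (78 mm high, with a stop 6 mm above the floor) up to here, so balls roll back to the stop; side guides 7 mm high, 30 mm apart. A ball falls onto the rocker once its centre has passed the lip
- left_tray (a point): Middle of the left tray's floor, 17 mm above the bench; inside 70 mm (sorter x) by 66 mm (y); outer wall 74 mm high, inner wall 34 mm, sides 60 mm
- right_tray (a point): The same for the right tray
- ball_front_center (a point): Centre of the front polished, slippery steel ball (28 mm across, about 0.09 kg), which lies in the feed lane touching or nearly touching the other ball, nearer the rocker
- ball_rear_center (a point): Centre of the rear polished, slippery steel ball (28 mm across, about 0.09 kg), at the lane's stop, nearer the robot; pushing it pushes the front ball ahead of it
- blue_cap: Blue printed cap, 42 mm across, 24 mm high, loose on the bench near the right tray. Origin: centre of its underside
- tape_measure: Tape rule, 78 x 81 x 34 mm, lying loose on the bench behind the sorter. Origin: centre of its underside
- ball_front: The front ball itself (see ball_front_center); its axes turn as it rolls
- ball_rear: The rear ball itself (see ball_rear_center); its axes turn as it rolls
There are look-alikes about, which are no part of the job. What is shaped like the ball_rear but yellow is not meant. What is shaped like the ball_front but green is not meant.

How it is judged:
By the outcome, as a careful person would: the job done as asked, in the order asked, and still so for the second after the job is handed in, with the robot touching nothing.
It also fails if it takes over 45 s, if anything falls off the work surface, if the arm or the gripper's body presses on something with over 40 N, if the wrist force passes 120 N, or if a joint passes its speed limit or range.

ROBOT

A 6-joint arm with a two-finger parallel gripper is mounted at the origin on a cart in front of the work surface, level with it; the furniture and walls round the work are solid. World frame = base frame: x ahead of the robot, y to its left, z up, the work surface at z = 0. Lengths are in m, angles in rad, forces in N, time in s.
With the tool pointing down it reaches from about 0.25 to 0.775 m from the base axis. Payload 4 kg.
Tool frame: the origin (TCP) lies at the very end of the fingers, on their centre line; the grasp point (between the pads) lies 19 mm behind it; z points along the fingers, y is the line along which they close (so a half turn about z gives the same grasp; the last joint's range is limited). The gripper opens to 94 mm and grips with 3 to 60 N. Pads are 16 mm wide; open, the fingers measure 119 mm over their backs; the gripper's body (75 mm by 177 mm) begins 78 mm behind the grasp point.
Start: joints at [1.014, 0.087, 1.371, -0, 1.684, -0.103], TCP at [0.241, 0.494, 0.206] pointing down, gripper open.
Joint ranges: [-3.1, 3.1], [-0.76, 2.03], [0.27, 2.55], [-1.08, 4.22], [0.17, 2.65], [-2.57, 2.57]. Speed limits (rad/s): [2.79, 2.79, 3.14, 3.14, 3.14, 3.14].

INTERFACE

Orientations are given as [roll, pitch, yaw] about the fixed x, y, z axes, in that order (R = Rz(yaw) Ry(pitch) Rx(roll)).
In Python, from bench import robot, vision gives the robot as it stands.
- The arm moves only by the shell command python3 -m crank 'ROWS'. ROWS is JSON, a list of rows, each a list of 3 entries, a list of its own where there are three numbers: the closure, from 0 (fully open) to 1 (shut), then the shift along the tool's x, y, z in m, then the turn, a rotation vector about the tool's x, y, z in degrees. A call has 1 to 8 rows; each row shifts and turns the commanded pose from where the row before left it, along the tool's axes as they then stand; what a row does not reach is not made up. A row lasts 1/10 s, in which the tool goes at most 50 mm and 8.59 degrees, less where a joint would pass 70% of its speed; a pose out of reach is approached as far as the arm can. A call with a gripper value outside its range is refused whole. The fingers move at their own pace and stop on an object; the grip force is fixed at half the most. Time passes only in rows, so rows that do not move let the fingers close. It gives the time, the measured TCP pose, the force, the opening and the grip force at its end, in the units of the state.
- robot.get_obs(): the state, without advancing time (a new reading comes with each control period).
- vision.snapshot(name): name is "scene" or "side" or "wrist"; returns a dict with "color" (480x640x3 uint8, red, green, blue), "z_map" (480x640 float32, m along the optical axis (not along the pixel's ray), 0 where there is no reading), "fx", "fy", "cx", "cy" (pixels), "R" (3x3) and "t" (3): a world point X has camera coordinates R X + t. Camera axes: x right, y down, z forward; pixel columns grow to the right and rows downward; lengths in m; the calibration is good to about 2 mm. A picture is of the moment at which its call begins.
- robot.close_job(): hands the job in; it is judged then, once.
The state is a dict: "time": time; "joint_positions": joint angles; "qvel": joint speeds; "joint_torque": joint torques, N m; "tool_pos": TCP position; "ee_rot": TCP orientation; "wrist_force": force on the tool from outside, world axes, zero at the start; "wrist_torque": the same for the moment, N m; "width": finger opening in m; "finger_force": force on a finger pad.
Only numpy, scipy, OpenCV 4.12 (cv2) and the standard library are available. Lean on these libraries where they do the work, as an engineer would, in place of code of your own. Each camera call takes 0.05 s, during which the arm holds its last target. There are 200 camera calls.

## Working session

There is one attempt and no reset: what is moved stays moved. The work goes in short steps, Python scripts to look and compute and a shell command to move; the robot and the scene stay as the last step left them, time stands still between calls to the robot, and variables do not carry over. Pictures are saved under pics/ and viewed, at most 10 in all, crops included, and the job is handed in when it is done.

```bash
ls; mkdir -p pics; python3 - <<'E'
from bench import robot, vision
import cv2,numpy as np
for n in ("scene","side"):
    s=vision.snapshot(n); cv2.imwrite(f"pics/{n}0.png",s["color"][:,:,::-1]); np.savez(f"{n}0.npz",**s)
o=robot.get_obs(); print({k:np.round(v,3).tolist() for k,v in o.items()})
E
```

```text
pics
{'time': 0.1, 'joint_positions': [1.014, 0.088, 1.372, 0.0, 1.684, -0.103], 'qvel': [-0.0, -0.0, -0.001, 0.002, -0.001, -0.001], 'joint_torque': [0.001, -34.125, -30.33, 0.072, 0.03, -0.0], 'tool_pos': [0.241, 0.494, 0.204], 'ee_rot': [-3.14, -0.0, 2.688], 'wrist_force': [-0.469, -0.129, -0.087], 'wrist_torque': [-0.023, -0.035, -0.018], 'finger_force': 0.0, 'width': 0.094}
```

View pics/scene0.png

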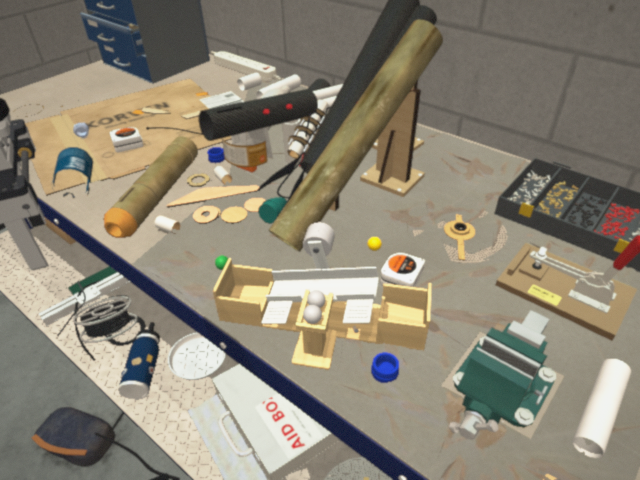

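View pics/side0.png

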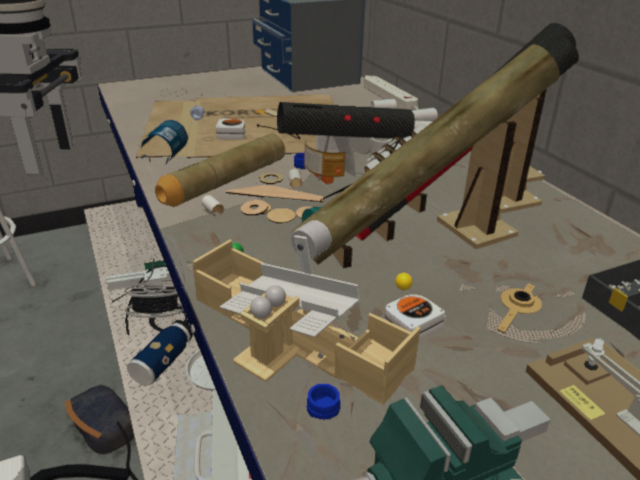

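The sorter is at about (325,300) in scene and (305,310) in side. The balls are at (316,305) in scene, the cap at (385,367), and the tape at (403,268). I'll enlarge next.

```bash
python3 - <<'E'
import cv2,numpy as np
a=cv2.imread("pics/scene0.png")[210:380,200:440]; b=cv2.imread("pics/side0.png")[220:420,180:430]
a=cv2.resize(a,None,fx=3.3,fy=3.3,interpolation=3); b=cv2.resize(b,None,fx=3,fy=3,interpolation=3)
cv2.imwrite("pics/a1.png",a); cv2.imwrite("pics/b1.png",b)
for n,pts in (("scene",[(316,298),(313,314),(385,366),(403,266),(268,312),(278,310),(362,310),(318,240),(225,300),(425,330)]),("side",[(275,295),(261,307),(323,400),(415,310),(240,303),(312,322),(315,240)])):
    s=np.load(n+"0.npz"); R,t=s["R"],s["t"]; print(n,"cam",np.round(-R.T@t,3))
    for u,v in pts:
        z=s["z_map"][v,u]; X=R.T@(np.array([(u-s["cx"])/s["fx"],(v-s["cy"])/s["fy"],1])*z-t); print((u,v),np.round(X,3))
E
```

```text
scene cam [ 0.098 -0.127  0.641]
(316, 298) [0.468 0.194 0.105]
(313, 314) [0.444 0.18  0.102]
(385, 366) [0.496 0.084 0.004]
(403, 266) [0.673 0.166 0.032]
(268, 312) [0.435 0.267 0.052]
(278, 310) [0.445 0.254 0.057]
(362, 310) [0.507 0.138 0.084]
(318, 240) [0.534 0.244 0.146]
(225, 300) [0.409 0.336 0.056]
(425, 330) [0.557 0.056 0.051]
side cam [ 0.269 -0.367  0.559]
(275, 295) [0.47  0.191 0.104]
(261, 307) [0.446 0.179 0.101]
(323, 400) [0.491 0.088 0.007]
(415, 310) [ 0.269 -0.367  0.559]
(240, 303) [0.44  0.253 0.056]
(312, 322) [0.501 0.145 0.085]
(315, 240) [0.544 0.233 0.145]
```

View pics/a1.png

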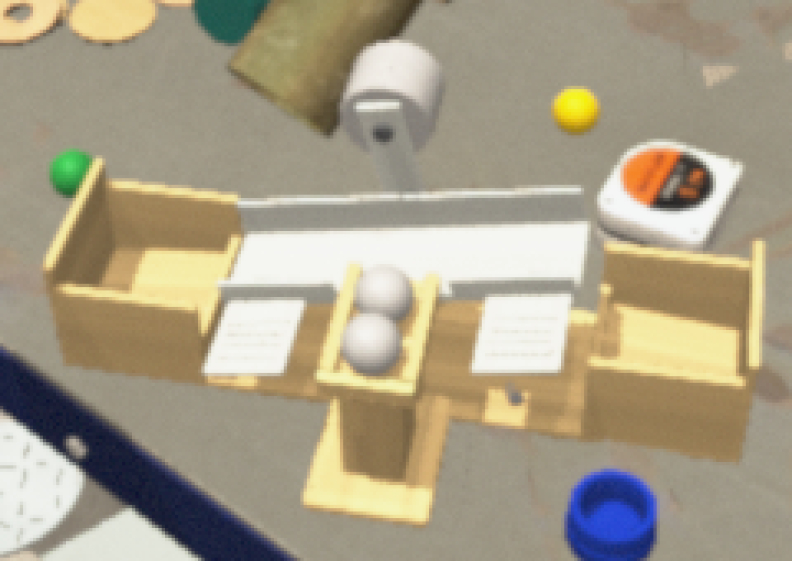

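View pics/b1.png

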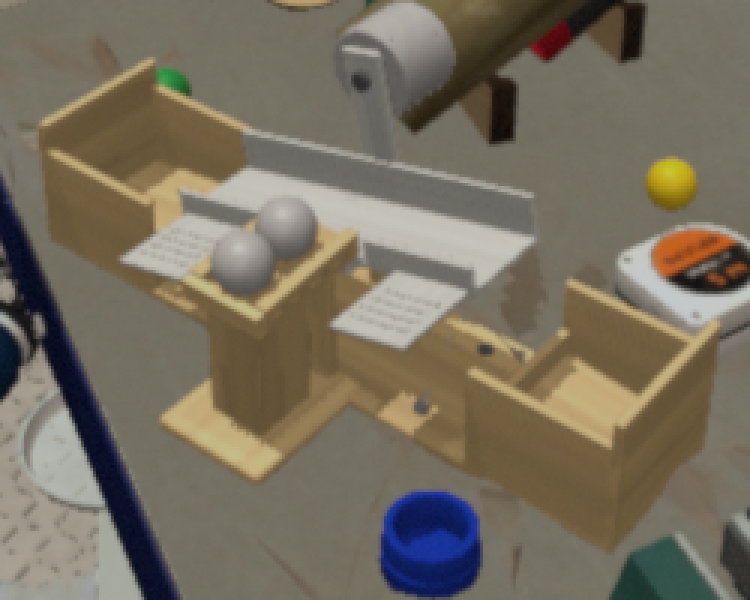

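Right tab is up (about z 0.084), left is down (0.056), so the balls would currently go left and I must press the right tab. Next I'll refine the pose and check the clearance to the tube overhead.

```bash
cat > h.py <<'E'
import numpy as np, cv2
def cloud(s):
    v,u=np.mgrid[:480,:640]; z=s["z_map"]
    P=np.stack([(u-s["cx"])/s["fx"]*z,(v-s["cy"])/s["fy"]*z,z],-1)-s["t"]
    P=P@s["R"]; P[z==0]=np.nan
    return P,s["color"].astype(int)
E
python3 - <<'E'
from h import *
from scipy.optimize import least_squares
for n in ("scene","side"):
    P,C=cloud(np.load(n+"0.npz")); X=P.reshape(-1,3); c=C.reshape(-1,3); white=(np.ptp(c,axis=1)<25)&(c.min(1)>130)
    tc=[]
    for g,z in (((.504,.141),.084),((.442,.254),.056)):
        m=white&(np.hypot(X[:,0]-g[0],X[:,1]-g[1])<.036)&(abs(X[:,2]-z)<.008)
        r=cv2.minAreaRect(X[m,:2].astype(np.float32)*1000); tc.append(r[0]); print(n,m.sum(),np.round(r[0]),np.round(r[1]),r[2],X[m,2].mean())
    d=np.subtract(tc[1],tc[0]); yaw=np.arctan2(-d[0],d[1]); mid=np.mean(tc,0); print("yaw",np.degrees(yaw),"len",np.hypot(*d),"origin",mid+50*np.array([np.cos(yaw),np.sin(yaw)]))
    for g in ((.475,.197,.095),(.452,.185,.092)):
        m=(np.linalg.norm(X-g,axis=1)<.019)&(np.ptp(c,axis=1)<30)&(X[:,2]>.092)
        f=least_squares(lambda p:np.linalg.norm(X[m]-p,axis=1)-.014,g,loss="soft_l1",f_scale=.002); print("ball",m.sum(),np.round(f.x,4))
    # high things near the work
    d=X-[.518,.221,0]; a=np.radians(28); sx=d[:,0]*np.cos(a)+d[:,1]*np.sin(a); sy=-d[:,0]*np.sin(a)+d[:,1]*np.cos(a)
    for x0 in np.arange(-.2,.3,.05):
        row=[]
        for y0 in np.arange(-.25,.3,.05):
            m=(sx>=x0)&(sx<x0+.05)&(sy>=y0)&(sy<y0+.05)&(X[:,2]>.13); row.append(int(1000*X[m,2].min()) if m.sum()>3 else 0)
        print(round(x0,2),row)
E
```

```text
scene 733 [504. 143.] [53. 49.] 35.05910110473633 0.08430093146146782
scene 621 [444. 254.] [49. 51.] 26.473045349121094 0.05607537663823046
yaw 28.569607422174826 len 126.12581145877566 origin [518.21271152 222.13907878]
ball 223 [0.4742 0.2005 0.0938]
ball 278 [0.4509 0.1876 0.0925]
-0.2 [0, 0, 0, 0, 0, 0, 0, 0, 0, 0, 300]
-0.15 [0, 0, 0, 0, 0, 0, 0, 0, 0, 0, 0]
-0.1 [0, 0, 0, 0, 0, 0, 0, 0, 0, 0, 0]
-0.05 [0, 0, 0, 0, 0, 0, 0, 0, 0, 0, 0]
-0.0 [0, 0, 0, 0, 130, 130, 0, 0, 0, 0, 0]
0.05 [0, 0, 0, 0, 130, 138, 0, 0, 0, 0, 0]
0.1 [0, 0, 0, 0, 0, 0, 0, 0, 0, 0, 0]
0.15 [0, 0, 0, 0, 0, 0, 0, 0, 0, 0, 0]
0.2 [0, 0, 0, 0, 130, 130, 130, 0, 0, 0, 0]
0.25 [0, 0, 0, 0, 130, 146, 133, 0, 0, 0, 140]
side 636 [507. 146.] [57. 43.] 27.29035186767578 0.08465286593398542
side 428 [441. 258.] [52. 38.] 34.10264587402344 0.056022066493082216
yaw 30.241090593374434 len 129.24019218069205 origin [517.21447511 227.24357439]
ball 298 [0.4734 0.2011 0.0943]
ball 371 [0.4501 0.1886 0.0933]
-0.2 [0, 0, 0, 0, 0, 0, 0, 0, 0, 0, 302]
-0.15 [0, 0, 0, 0, 0, 0, 0, 0, 0, 0, 0]
-0.1 [0, 0, 0, 0, 0, 0, 0, 0, 0, 0, 0]
-0.05 [0, 0, 0, 0, 0, 0, 0, 0, 0, 0, 0]
-0.0 [0, 0, 0, 0, 130, 130, 0, 0, 0, 0, 0]
0.05 [0, 0, 0, 0, 130, 143, 0, 0, 0, 0, 0]
0.1 [0, 0, 0, 0, 0, 0, 0, 0, 0, 0, 0]
0.15 [0, 0, 0, 0, 0, 0, 0, 0, 0, 0, 0]
0.2 [0, 0, 0, 0, 130, 130, 130, 0, 0, 0, 0]
0.25 [0, 0, 0, 0, 130, 144, 142, 0, 0, 0, 142]
```

```bash
python3 -m crank '[[1,[-0.0355,-0.0183,0],[0,0,0]],[1,[-0.0355,-0.0183,0],[0,0,0]],[1,[-0.0355,-0.0183,0],[0,0,0]],[1,[-0.0355,-0.0183,0],[0,0,0]],[1,[-0.0355,-0.0183,0],[0,0,0]],[1,[-0.0355,-0.0183,0],[0,0,0]],[1,[-0.0355,-0.0183,0],[0,0,0]],[1,[-0.0355,-0.0183,0],[0,0,0]]]'
python3 -m crank '[[1,[-0.0355,-0.0183,0],[0,0,0]],[1,[-0.0355,-0.0183,0],[0,0,0]],[1,[-0.0355,-0.0183,0],[0,0,0]]]'
python3 -m crank '[[1,[0,0,0],[0,0,-7.8]],[1,[0,0,0],[0,0,-7.8]],[1,[0,0,0],[0,0,-7.8]],[1,[0,0,0],[0,0,-7.8]],[1,[0,0,0],[0,0,-7.8]],[1,[0,0,0],[0,0,-7.8]],[1,[0,0,0],[0,0,-7.8]],[1,[0,0,0],[0,0,0]]]'
```

```text
time: 0.9
tool_pos: [0.4327, 0.2367, 0.205]
ee_rot: [-3.141, -0.001, 2.688]
wrist_force: [-0.1, 0.6, -0.6]
width: 0.0336
finger_force: 0.0
time: 1.2
tool_pos: [0.5043, 0.1407, 0.205]
ee_rot: [-3.141, -0.001, 2.688]
wrist_force: [-0.4, -0.6, -0.0]
width: 0.0095
finger_force: 0.0
time: 2.0
tool_pos: [0.5036, 0.1422, 0.2049]
ee_rot: [3.141, -0.001, -2.643]
wrist_force: [-1.0, -0.0, -0.1]
width: 0.0005
finger_force: 0.0
```

```bash
python3 -m crank '[[1,[0,0,0.035],[0,0,0]],[1,[0,0,0.035],[0,0,0]],[1,[0,0,0.033],[0,0,0]],[1,[0,0,0],[0,0,0]]]'
python3 - <<'E'
from bench import vision
import cv2
a=vision.snapshot("side")["color"][200:420,180:430,::-1]; b=vision.snapshot("scene")["color"][180:400,200:450,::-1]
cv2.imwrite("pics/c1.png",cv2.resize(cv2.hconcat([a,b]),None,fx=1.6,fy=1.6,interpolation=3))
E
```

```text
time: 2.4
tool_pos: [0.4997, 0.1415, 0.0967]
ee_rot: [3.138, -0.011, -2.645]
wrist_force: [0.4, 0.2, 0.2]
width: 0.0003
finger_force: 0.0
```

View pics/c1.png

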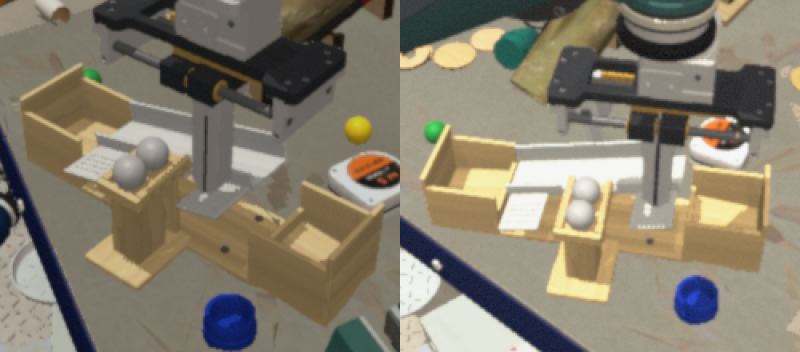

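The fingertip is over the right tab, at (207,195) in the left picture. It is slightly towards the rocker, so I'll shift it 5 mm and press.

```bash
python3 -m crank '[[1,[0.005,-0.004,0.003],[0,0,0]],[1,[0,0,0.005],[0,0,0]],[1,[0,0,0.005],[0,0,0]],[1,[0,0,0.005],[0,0,0]],[1,[0,0,0.006],[0,0,0]],[1,[0,0,0.006],[0,0,0]],[1,[0,0,0.004],[0,0,0]],[1,[0,0,0],[0,0,0]]]'
python3 -m crank '[[1,[0,0,0],[0,0,0]],[1,[0,0,0],[0,0,0]],[1,[0,0,-0.03],[0,0,0]],[1,[0,0,-0.035],[0,0,0]],[1,[0,0,-0.035],[0,0,0]],[1,[0,0,0],[0,0,0]],[1,[0,0,0],[0,0,0]]]'
python3 - <<'E'
from bench import vision
from h import *
for n in("scene","side"):
    s=vision.snapshot(n); np.savez(n+"2.npz",**s); P,C=cloud(s); X=P.reshape(-1,3); c=C.reshape(-1,3); w=(np.ptp(c,axis=1)<25)&(c.min(1)>130)
    for g in ((.501,.14),(.442,.255)):
        m=w&(np.hypot(X[:,0]-g[0],X[:,1]-g[1])<.012)&(X[:,2]<.1); print(n,g,m.sum(),X[m,2].mean())
E
```

```text
time: 3.3
tool_pos: [0.5006, 0.1363, 0.0673]
ee_rot: [3.141, -0.002, -2.642]
wrist_force: [0.2, -1.2, 0.4]
width: 0.0
finger_force: 0.0
time: 4.0
tool_pos: [0.5021, 0.1365, 0.1697]
ee_rot: [-3.141, 0.003, -2.642]
wrist_force: [0.1, 0.2, -0.0]
width: 0.0007
finger_force: 0.0
scene (0.501, 0.14) 271 -0.10282930782643082
scene (0.442, 0.255) 259 0.003505311183405016
side (0.501, 0.14) 0 nan
side (0.442, 0.255) 175 0.08421861054220013<stdin>:6: RuntimeWarning: Mean of empty slice.
  ret = ret.dtype.type(ret / rcount)
```

```bash
python3 -m crank '[[1,[0.02,0.023,0],[0,0,0]],[1,[0.02,0.023,0],[0,0,0]],[1,[0.0165,0.024,0],[0,0,0]],[1,[0,0,0],[0,0,0]],[1,[0,0,0.03],[0,0,0]],[1,[0,0,0.03],[0,0,0]],[1,[0,0,0.018],[0,0,0]],[1,[0,0,0],[0,0,0]]]'
python3 -m crank '[[1,[0,0,0],[0,0,0]],[1,[0,0,0],[0,0,0]]]'
python3 - <<'E'
from bench import vision
import cv2
a=vision.snapshot("side")["color"][200:420,180:430,::-1]; b=vision.snapshot("scene")["color"][180:400,200:450,::-1]
cv2.imwrite("pics/c2.png",cv2.resize(cv2.hconcat([a,b]),None,fx=1.6,fy=1.6,interpolation=3))
E
```

```text
time: 4.9
tool_pos: [0.4156, 0.1695, 0.086]
ee_rot: [3.14, -0.009, -2.643]
wrist_force: [-0.3, -0.5, -0.4]
width: 0.0006
finger_force: 0.0
time: 5.1
tool_pos: [0.4193, 0.1708, 0.0915]
ee_rot: [-3.141, 0.002, -2.643]
wrist_force: [-0.2, 0.1, -0.2]
width: 0.0006
finger_force: 0.0
```

View pics/c2.png

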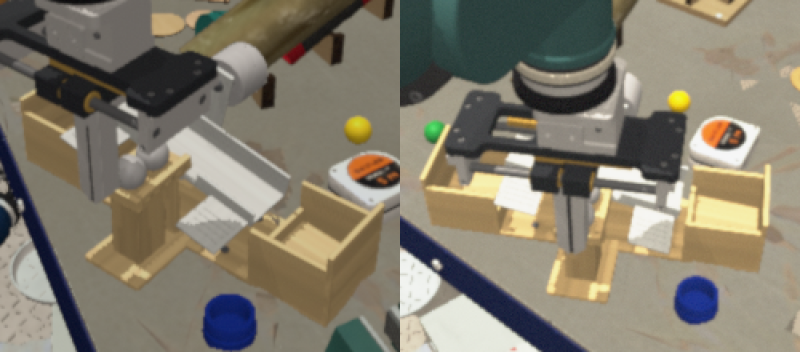

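Rocker is now tipped to the right and the finger stands behind the rear ball, in line with the lane. Pushing slowly.

```bash
python3 -m crank '[[1,[-0.005,0,0],[0,0,0]],[1,[-0.005,0,0],[0,0,0]],[1,[-0.004,0,0],[0,0,0]],[1,[-0.004,0,-0.0003],[0,0,0]],[1,[-0.004,0,-0.0003],[0,0,0]],[1,[-0.004,0,-0.0003],[0,0,0]],[1,[-0.004,0,-0.0003],[0,0,0]],[1,[-0.004,0,-0.0003],[0,0,0]]]'
python3 - <<'E'
from bench import vision
import cv2
a=vision.snapshot("side")["color"][200:420,180:430,::-1]; b=vision.snapshot("scene")["color"][180:400,200:450,::-1]
cv2.imwrite("pics/c3.png",cv2.resize(cv2.hconcat([a,b]),None,fx=1.6,fy=1.6,interpolation=3))
E
```

```text
time: 6.0
tool_pos: [0.4484, 0.1872, 0.092]
ee_rot: [3.142, -0.0, -2.642]
wrist_force: [-0.9, -0.0, 0.4]
width: 0.0002
finger_force: 0.2
```

View pics/c3.png

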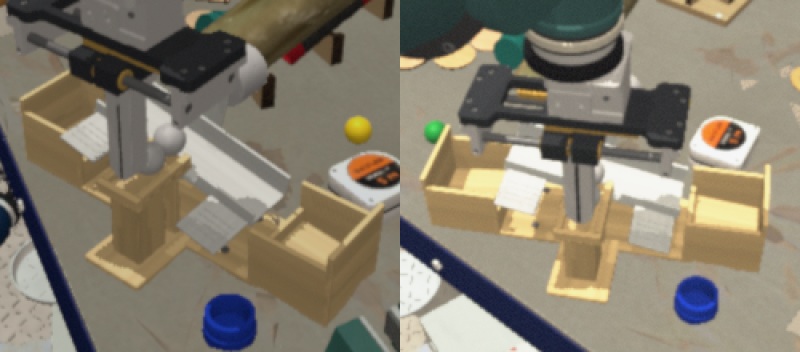

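The balls are pushed ahead in line, with the front ball at the lip (170,137). Continuing.

```bash
python3 -m crank '[[1,[-0.004,0,-0.0003],[0,0,0]],[1,[-0.004,0,-0.0003],[0,0,0]],[1,[-0.004,0,-0.0003],[0,0,0]],[1,[-0.004,0,-0.0003],[0,0,0]],[1,[-0.004,0,-0.0003],[0,0,0]],[1,[-0.004,0,-0.0003],[0,0,0]],[1,[-0.004,0,-0.0003],[0,0,0]],[1,[-0.004,0,-0.0003],[0,0,0]]]'
python3 -m crank '[[1,[-0.004,0,-0.0003],[0,0,0]],[1,[0,0,0],[0,0,0]],[1,[0,0,0],[0,0,0]],[1,[0,0,0],[0,0,0]],[1,[0,0,0],[0,0,0]]]'
python3 - <<'E'
from bench import vision
import cv2
a=vision.snapshot("side")["color"][200:420,180:430,::-1]; b=vision.snapshot("scene")["color"][180:400,200:450,::-1]
cv2.imwrite("pics/c4.png",cv2.resize(cv2.hconcat([a,b]),None,fx=1.6,fy=1.6,interpolation=3))
E
```

```text
time: 6.9
tool_pos: [0.4766, 0.2025, 0.0944]
ee_rot: [3.142, 0.0, -2.642]
wrist_force: [-0.3, -0.1, 0.2]
width: 0.0004
finger_force: 0.0
time: 7.4
tool_pos: [0.4796, 0.2042, 0.0947]
ee_rot: [3.142, 0.0, -2.642]
wrist_force: [0.6, -0.1, -0.0]
width: 0.0004
finger_force: 0.0
```

View pics/c4.png

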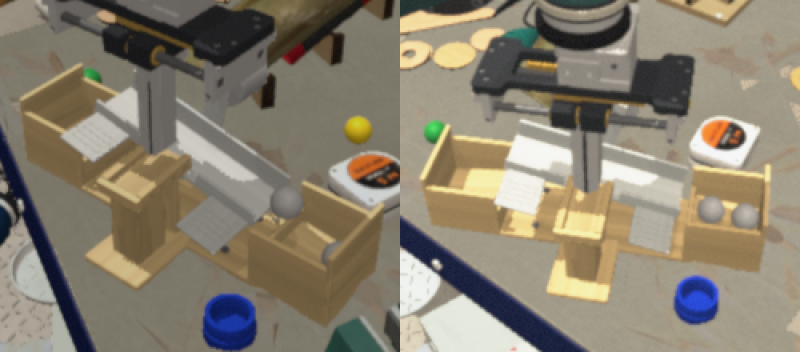

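One ball is in the right tray, at (330,252) in the left picture, and the second is just dropping in at (287,203). I'll raise the tool and check.

```bash
python3 -m crank '[[1,[0.01,0,-0.01],[0,0,0]],[1,[0.01,0,-0.03],[0,0,0]],[1,[0.01,0,-0.04],[0,0,0]],[1,[0,0,-0.04],[0,0,0]],[1,[0,0,0],[0,0,0]],[1,[0,0,0],[0,0,0]],[1,[0,0,0],[0,0,0]],[1,[0,0,0],[0,0,0]]]'
python3 - <<'E'
from bench import vision
import cv2
a=vision.snapshot("side")["color"][200:420,180:430,::-1]; b=vision.snapshot("scene")["color"][180:400,200:450,::-1]
cv2.imwrite("pics/c5.png",cv2.resize(cv2.hconcat([a,b]),None,fx=1.6,fy=1.6,interpolation=3))
E
```

```text
time: 8.3
tool_pos: [0.4524, 0.1896, 0.2128]
ee_rot: [3.141, -0.003, -2.642]
wrist_force: [-0.7, 0.6, 0.0]
width: 0.0007
finger_force: 0.0
```

View pics/c5.png

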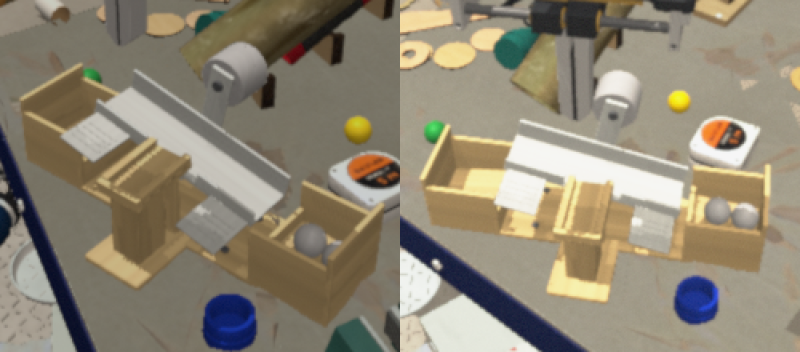

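Both balls are in the right tray, at (718,212) and (745,216). The rocker is tipped right, the cap and tape haven't moved, and the tool is clear.

```bash
python3 -m crank '[[1,[0,0,0],[0,0,0]],[1,[0,0,0],[0,0,0]],[1,[0,0,0],[0,0,0]],[1,[0,0,0],[0,0,0]],[1,[0,0,0],[0,0,0]]]' | head -1; python3 -c "
from bench import robot
print(robot.close_job())"
```

```text
time: 8.9
the job is handed in; nothing more can be done
None
```

Job handed in at 8.9 s: I pressed the rocker over to the right, and both steel balls rolled into the right tray; the blue cap and tape measure look unmoved in the last pictures.

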